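Unhook the lid of a storage box and snap it shut

TASK

Take the lid down from the hook stand: lift its handle up past the hook's tip before drawing it off, so that the stand is not wrenched. Without dropping the lid, set it squarely on the open storage box and let go, then press down each of its four snap tabs, firmly but without ramming, until every one has clicked under its catch and stays down. Leave the torch and the roll of tape where they are.

Things in the scene. Friction and masses are not known exactly. Their poses are not given: they have to be found in the camera images.
- hook_stand: Fixed steel stand: base plate 205 x 110 x 8 mm, one bent rod 10 mm thick. Origin on the worktop under the hook's trough; z up, x level, from the hook back to its post (120 mm behind). The rod comes forward at hook height (behind the trough 10 mm higher), is level in the trough from x = -8 to 26 mm and turns straight up at x = -14 mm. Nothing is higher than the tip.
- hook_tip (a point): Top of the hook's upturned tip, 188 mm above the worktop, 33 mm above the trough. The lid's bar must pass over it, so lift by more than 33 mm, but less than 44 mm, where the lid's plate meets the rod from below. Drawn forward (to -x of the stand), plate and tabs stay under the rod until the bar is 100 mm in front of the tip.
- hook_trough (a point): Top of the rod in the trough, 155 mm above the worktop; the lid's handle bar hangs on it.
- storage_box: Open grey box 140 (x) x 152 (y) x 85 mm, walls 10 mm, tools inside below z = 73 mm, fixed in place on soft rubber feet that give up to 7 mm when pressed (2 N per mm). Origin: centre of its underside, z up; rim at z = 85 mm. Outside its x walls, at y = 42 and -42 mm, stand sprung catches 24 mm wide: nose edge at |x| = 79 mm, nose underside z = 91.3, top z = 100 mm (|x| to 87).
- box_lid: Loose grey lid, 0.25 to 0.45 kg, hanging level on the hook by its handle. Origin: centre of the plate's underside, z up. Plate 140 (x) x 152 (y) x 6 mm; below it a tapered skirt 12 mm deep that enters the box with 1 mm to spare at its top edge, 3 mm at its foot. Seated, its origin is 85 mm above the box's, axes along the box's or half a turn round (both fit).
- handle_mid (a point): Centre of the handle's level bar, 65 mm above the lid's origin. Bar 124 mm long (lid's y), 12 mm wide (x), 10 mm high, on two 12 mm legs at y = 56 and -56 mm; 54 mm clear below it, 100 mm between the legs. Grip it across its 12 mm, about 30 mm to one side of its middle, clear of the hook.
- tab_1 (a joint): Snap tab 1 of the lid: springy tongue 34 x 32 mm, hinged at x = 48, y = 42 mm of the lid, its tip at x = 82 mm. 0 = raised, 0.34 = level with the plate. With 8 to 14 N the tip snaps past the box's catch and stays under it, at about 0.31; unclicked it springs back to 0. The box sinks meanwhile, so press by feel, not to a height. Hard stop at about 0.43.
- tab_1_pad (a point): Top of tab 1's ribbed thumb pad (18 x 24 mm): press here straight down. With the tab level it is at x = 64, y = 42, z = 9 mm of the lid.
- tab_2 (a joint): Snap tab 2 of the lid: springy tongue 34 x 32 mm, hinged at x = 48, y = -42 mm of the lid, its tip at x = 82 mm. 0 = raised, 0.34 = level with the plate. With 8 to 14 N the tip snaps past the box's catch and stays under it, at about 0.31; unclicked it springs back to 0. The box sinks meanwhile, so press by feel, not to a height. Hard stop at about 0.43.
- tab_2_pad (a point): Top of tab 2's ribbed thumb pad (18 x 24 mm): press here straight down. With the tab level it is at x = 64, y = -42, z = 9 mm of the lid.
- tab_3 (a joint): Snap tab 3 of the lid: springy tongue 34 x 32 mm, hinged at x = -48, y = -42 mm of the lid, its tip at x = -82 mm. 0 = raised, 0.34 = level with the plate. With 8 to 14 N the tip snaps past the box's catch and stays under it, at about 0.31; unclicked it springs back to 0. The box sinks meanwhile, so press by feel, not to a height. Hard stop at about 0.43.
- tab_3_pad (a point): Top of tab 3's ribbed thumb pad (18 x 24 mm): press here straight down. With the tab level it is at x = -64, y = -42, z = 9 mm of the lid.
- tab_4 (a joint): Snap tab 4 of the lid: springy tongue 34 x 32 mm, hinged at x = -48, y = 42 mm of the lid, its tip at x = -82 mm. 0 = raised, 0.34 = level with the plate. With 8 to 14 N the tip snaps past the box's catch and stays under it, at about 0.31; unclicked it springs back to 0. The box sinks meanwhile, so press by feel, not to a height. Hard stop at about 0.43.
- tab_4_pad (a point): Top of tab 4's ribbed thumb pad (18 x 24 mm): press here straight down. With the tab level it is at x = -64, y = 42, z = 9 mm of the lid.
- torch_by: Black torch lying on the worktop, 37 x 122 x 33 mm; origin under its middle. Leave alone.
- tape_roll: Roll of masking tape lying flat, 106 mm wide, 25 mm high. Leave alone.

How it is judged (in metres and radians):
On the way, in this order (a step that is already met when the one before it is completed fails the run):
1. the lid is off the hook: its handle is in front of the hook's tip, nothing of it touches the stand (x of handle_mid in the frame of hook_stand below -0.05 m and contact force between box_lid and hook_stand below 0.1 N), for 0.1 s.
2. the lid lies squarely on the box's rim, let go (horizontal distance between box_lid and storage_box below 0.005 m and z of box_lid in the frame of storage_box below 0.089 m and contact force between the fingers and box_lid below 0.1 N), for 0.2 s.
At the end, for the whole second after the job is handed in: All four tabs clicked (each joint above 0.27 with nothing touching it); the lid at rest on the box's rim: within 5 mm of its middle, origin 83 to 87.5 mm above the box's, tilted under 0.03 rad and square to the box within 0.06 rad (value of joint each of tab_1, tab_2, tab_3, tab_4 above 0.27 rad and horizontal distance between box_lid and storage_box below 0.005 m and z of box_lid in the frame of storage_box between 0.083 and 0.0875 m and angle between box_lid's own z axis and vertical below 0.03 rad and angle between the x axis of box_lid and the x axis of storage_box, either way round below 0.06 rad and linear speed of box_lid below 0.02 m/s).
It fails at once if the lid is dropped or falls to the worktop (height (world z) of box_lid below 0.06 m).
It fails at once if the lid is wrenched against the hook stand (more than 25 N) (contact force between box_lid and hook_stand above 25 N).
It fails at once if the lid or a tab is rammed down on the box (contact forces adding up to more than 90 N) (contact force between box_lid and storage_box above 90 N).
It fails at once if the torch or the tape roll is moved by more than 20 mm (distance of any of torch_by, tape_roll from where it was at the start of the episode above 0.02 m).
It also fails if it takes over 64 s, if anything falls off the work surface, if the arm or the gripper's body presses on something with over 40 N, if the wrist force passes 120 N, or if a joint passes its speed limit or range.

ROBOT

A 6-joint arm with a two-finger parallel gripper is mounted at the origin on a cart in front of the work surface, level with it; the furniture and walls round the work are solid. World frame = base frame: x ahead of the robot, y to its left, z up, the work surface at z = 0. Lengths are in mm, angles in rad, forces in N, time in s.
With the tool pointing down it reaches from about 275 to 875 mm from the base axis. Payload 12.5 kg.
Tool frame: the origin (TCP) lies at the very end of the fingers, on their centre line; the grasp point (between the pads) lies behind it (bot.pinch_z is the z of the grasp point in the tool frame, in mm); z points along the fingers, y is the line along which they close (so a half turn about z gives the same grasp; the last joint's range is limited). The gripper opens to 85 mm and grips with 20 to 120 N. Pads are 22 mm wide; open, the fingers measure 114 mm over their backs; the gripper's body (76 mm by 85 mm) begins 54 mm behind the grasp point. The pads swing forward as they close: fully open they stand 13 mm farther back than shut.
Start: joints at [1.222, 0.351, 1.652, -0, 1.139, -0.085], TCP at [143.382, 530.967, 231.29] pointing down, gripper open.
Joint ranges: [-2.75, 2.75], [-0.79, 2.1], [0.01, 2.65], [-1.57, 4.71], [0.07, 3.14], [-2.87, 2.87]. Speed limits (rad/s): [2.22, 2.22, 2.79, 3.14, 3.14, 3.14].

INTERFACE

Orientations are given as [roll, pitch, yaw] about the fixed x, y, z axes, in that order (R = Rz(yaw) Ry(pitch) Rx(roll)).
In Python, from rig import bot gives the robot as it stands.
- The arm moves only by the tool step_arm, never from a script. Its argument "rows" is a list that holds one entry, the list of rows, each a list of 7 numbers: the turn, a rotation vector about the tool's x, y, z in degrees, then the shift along the tool's x, y, z in m, then the finger opening in m, from 0 to 0.0854. A call has 1 to 8 rows; each row shifts and turns the commanded pose from where the row before left it, along the tool's axes as they then stand; what a row does not reach is not made up. A row lasts 1/8 s, in which the tool goes at most 62.5 mm and 10.7 degrees, less where a joint would pass 70% of its speed; a pose out of reach is approached as far as the arm can. A call is refused whole if a number of a shift passes 0.0625 or a number of a turn 10.7, either way. A call with a gripper value outside its range is refused whole. The fingers move at their own pace and stop on an object; "newtons" is the grip in N (left out, the last holds). Time passes only in rows, so rows that do not move let the fingers close. It gives the time, the measured TCP pose, the force, the opening and the grip force at its end, in the units of the state.
- bot.read_state(): the state, without advancing time (a new reading comes with each control period).
- bot.capture(name): name is "scene" or "top"; returns a dict with "image" (400x640x3 uint8, red, green, blue), "K" (3x3 intrinsics, pixels), "rvec" (rotation vector, rad) and "tvec" (3), from world to camera coordinates, as OpenCV has them. Camera axes: x right, y down, z forward; pixel columns grow to the right and rows downward; lengths in mm; the calibration is good to about 2 mm. A picture is of the moment at which its call begins. There is no depth.
- bot.close_job(): hands the job in; it is judged then, once.
Trained networks look in a picture, given as the dict that the camera call returned (one of the last four; its "shot" number tells which), for a name from the list of things; names that differ only in an ending like _2 or _b are one class to them, and where a whole thing is asked for, a point or a joint stands for the part that bears it (a point fixed in the world has none). Each returns a list of dicts, best first, with "conf" (0 to 1); they miss things now and then, are a little off and sometimes report something else, mostly with a low value. They report only what shows in the picture. A call takes as long as a camera call.
- bot.recognise(target, picture): "xyz" ([x, y, z] in mm, in world coordinates, good to about 4 mm: the middle of the surface that is visible of it).
- bot.regions_of(target, picture): "region" (400x640 bool, what is visible of it).
- bot.landmark_of(target, picture): "xyz" ([x, y, z] in mm, in world coordinates, good to about 4 mm: a listed point, or the origin of a listed thing).
The state is a dict: "time": time; "joint_pos": joint angles; "qvel": joint speeds; "joint_efforts": joint torques, N m; "eef_pos": TCP position; "eef_rot": TCP orientation; "force": force on the tool from outside, world axes, zero at the start; "moment": the same for the moment, N m; "grip_width": finger opening in mm; "grasp_force": force on a finger pad.
Only numpy, scipy, OpenCV 4.12 (cv2) and the standard library are available. Lean on these libraries where they do the work, as an engineer would, in place of code of your own. Each camera call takes 0.05 s, during which the arm holds its last target. There are 200 camera calls.

## Working session

There is one attempt and no reset: what is moved stays moved. The work goes in short steps, Python scripts to look and compute and a tool call to move; the robot and the scene stay as the last step left them, time stands still between calls to the robot, and variables do not carry over. Pictures are saved under pics/ and viewed, at most 10 in all, crops included, and the job is handed in when it is done.

Besides the shell and the picture viewer there is one more tool, called after "Call:" as name([rows], argument=value, ...), one row to a line, values as JSON. step_arm: Moves the arm, as the interface text tells. Its arguments: {"type":"object","properties":{"rows":{"type":"array","items":{"type":"array","items":{"type":"array","items":{"type":"number"}}}},"newtons":{"type":"number"}},"required":["rows"]}

```bash
mkdir -p pics
cat > h.py <<'E'
import numpy as np, cv2
from rig import bot
def cam(n):
    return bot.capture(n)
def save(p,f): cv2.imwrite('pics/'+f,p['image'][:,:,::-1])
def proj(p,X):
    return cv2.projectPoints(np.float64(X).reshape(-1,1,3),np.float64(p['rvec']),np.float64(p['tvec']),np.float64(p['K']),None)[0].reshape(-1,2)
def ray(p,u,v,z):
    R=cv2.Rodrigues(np.float64(p['rvec']))[0];t=np.float64(p['tvec']).ravel()
    c=-R.T@t;d=R.T@np.linalg.inv(p['K'])@np.array([u,v,1.]);return c+d*(z-c[2])/d[2]
E
python3 - <<'E'
from h import *
for n in('scene','top'):
    p=cam(n);save(p,n+'0.png')
    for t in('hook_tip','hook_trough','handle_mid','storage_box','box_lid','hook_stand','tab_1_pad','torch_by','tape_roll'):
        print(n,t,[(np.round(r['xyz']).tolist(),round(r['conf'],2)) for r in bot.landmark_of(t,p)][:5])
s=bot.read_state();print(s['eef_pos'],s['eef_rot'],s['grip_width'],bot.pinch_z,s['force'])
E
```

```text
scene hook_tip [([555.0, 180.0, 181.0], 0.64)]
scene hook_trough [([573.0, 181.0, 155.0], 0.73)]
scene handle_mid [([578.0, 181.0, 162.0], 0.78)]
scene storage_box [([532.0, -220.0, 7.0], 0.79)]
scene box_lid [([575.0, 176.0, 93.0], 0.61), ([638.0, 136.0, 108.0], 0.6)]
scene hook_stand [([570.0, 178.0, 2.0], 0.73)]
scene tab_1_pad [([638.0, 223.0, 111.0], 0.6)]
scene torch_by [([456.0, -22.0, -1.0], 0.96), ([518.0, 224.0, 107.0], 0.42), ([553.0, 179.0, 184.0], 0.37), ([638.0, 138.0, 107.0], 0.35)]
scene tape_roll [([765.0, 12.0, 2.0], 0.59), ([515.0, 223.0, 106.0], 0.4)]
top hook_tip []
top hook_trough [([571.0, 178.0, 150.0], 0.72)]
top handle_mid [([576.0, 182.0, 161.0], 0.69)]
top storage_box [([535.0, -217.0, 11.0], 0.92)]
top box_lid [([631.0, 224.0, 112.0], 0.52)]
top hook_stand [([565.0, 184.0, 1.0], 0.88)]
top tab_1_pad [([636.0, 225.0, 112.0], 0.54)]
top torch_by [([457.0, -26.0, -1.0], 0.91), ([558.0, 178.0, 189.0], 0.72), ([515.0, 134.0, 112.0], 0.63)]
top tape_roll [([766.0, 9.0, -3.0], 0.96), ([510.0, 221.0, 110.0], 0.63)]
[143.39692341 530.97085168 231.30751936] [3.14155871e+00 4.27789022e-06 2.87777522e+00] 85.55828086489655 -18.700000000000003 [-0.03001731  0.4458897   0.01795008]
```

View pics/scene0.png

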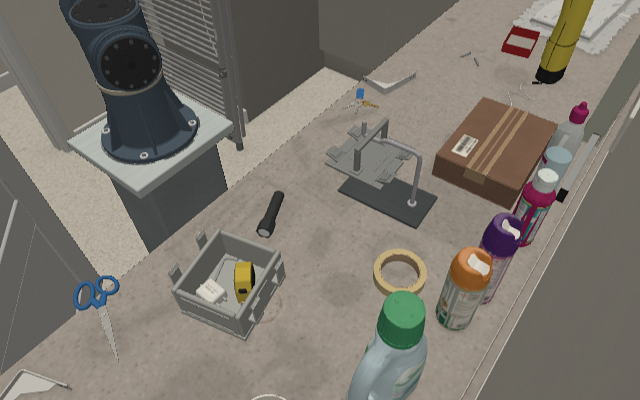

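View pics/top0.png

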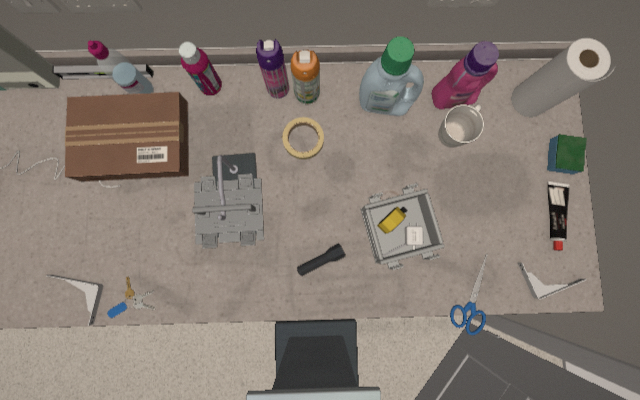

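The scene view shows the lid on the hook at about (375,150) and the box at (230,280). The top view shows the lid level at (228,210), the box at (402,227) turned by about 0.2 rad, and the torch at (321,260) between them. Next I'll measure the yaws.

Run:
```python
from h import *
from scipy.optimize import minimize
P=[cam('top'),cam('scene')]
def mask(t):
    return [bot.regions_of(t,p) for p in P]
B=[m[0]['region'] for m in mask('storage_box')]
# box parts: body + catches
def boxpts(x,y,a):
    pts=[]
    def blk(x0,x1,y0,y1,z0,z1): pts.append(np.array([[i,j,k] for i in(x0,x1) for j in(y0,y1) for k in(z0,z1)],float))
    blk(-70,70,-76,76,4,85)
    for s in(1,-1):
        for c in(42,-42): blk(min(s*79,s*87),max(s*79,s*87),c-12,c+12,60,100)
    c,s=np.cos(a),np.sin(a);R=np.array([[c,-s,0],[s,c,0],[0,0,1]])
    return [q@R.T+[x,y,0] for q in pts]
def cost(v):
    J=0
    for p,m in zip(P,B):
        im=np.zeros((1600,2560),np.uint8)
        for q in boxpts(*v): cv2.fillConvexPoly(im,cv2.convexHull(np.round(proj(p,q)*4+1.5).astype(np.int32)),1)
        im=cv2.resize(im.astype(np.float32),(640,400),interpolation=cv2.INTER_AREA)
        J+=np.abs(im-m).sum()
    return J
best=min((minimize(cost,[533,-218,a],method='Nelder-Mead',options=dict(initial_simplex=[[533,-218,a],[540,-218,a],[533,-210,a],[533,-218,a+.1]],xatol=.1,fatol=.5)) for a in(-.15,.15)),key=lambda r:r.fun)
print(best.x,best.fun,[m.sum() for m in B])
L=[]
for p in P:
    r=[x['xyz'] for x in bot.landmark_of('tab_1_pad',p)];c=[x['conf'] for x in bot.landmark_of('tab_1_pad',p)];print(np.round(r).tolist(),np.round(c,2))
    print([ (np.round(x['xyz']).tolist(),round(x['conf'],2)) for x in bot.landmark_of('handle_mid',p)+bot.landmark_of('hook_trough',p)+bot.landmark_of('hook_tip',p)+bot.landmark_of('hook_stand',p)])
im=P[0]['image'][:,:,::-1].copy()
for q in boxpts(*best.x):
    for u in proj(P[0],q[q[:,2]>80]): cv2.circle(im,tuple(np.round(u*1).astype(int)),0,(0,0,255),-1)
a=cv2.resize(im[180:275,355:450],(400,400),interpolation=cv2.INTER_CUBIC)
b=cv2.resize(im[150:250,182:282],(400,400),interpolation=cv2.INTER_CUBIC)
cv2.imwrite('pics/c1.png',np.hstack([a,b]))
```

```text
[ 5.29307311e+02 -2.15284913e+02  2.43119644e-01] 600.125 [np.int64(4937), np.int64(8473)]
[] []
[([574.0, 180.0, 160.0], 0.8), ([565.0, 185.0, -1.0], 0.17), ([572.0, 177.0, 152.0], 0.58), ([558.0, 178.0, 192.0], 0.75), ([565.0, 182.0, 1.0], 0.87)]
[[636.0, 223.0, 108.0]] [0.69]
[([578.0, 182.0, 163.0], 0.82), ([569.0, 179.0, 152.0], 0.75), ([579.0, 181.0, 163.0], 0.61), ([554.0, 180.0, 184.0], 0.8), ([570.0, 181.0, 155.0], 0.28), ([557.0, 181.0, 184.0], 0.63), ([571.0, 180.0, 0.0], 0.62)]
```

View pics/c1.png

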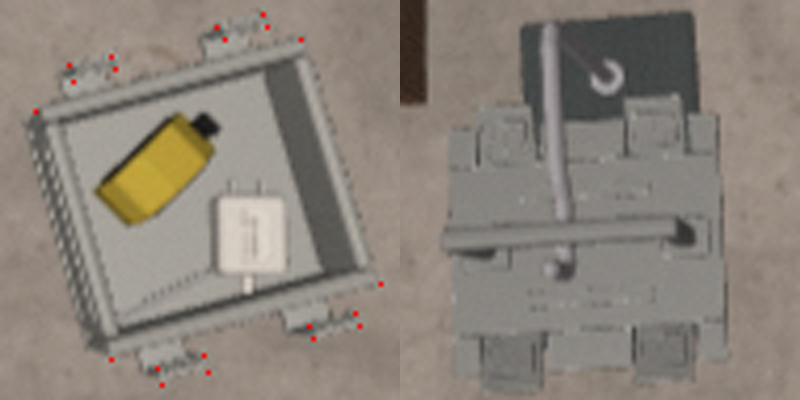

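The overlay shows the box fit is a few mm off around its rim (crop corners near (48,118) and (305,42)). The lid bar and base plate are both turned by about 0.05 rad. I'll refine by fitting the edges in both views.

```bash
cat > fit.py <<'E'
from h import *
from scipy.optimize import minimize
from scipy.ndimage import map_coordinates
def rect(hx,hy,z,cx=0,cy=0):
    c=[(cx-hx,cy-hy,z),(cx+hx,cy-hy,z),(cx+hx,cy+hy,z),(cx-hx,cy+hy,z)]
    return [(c[i],c[(i+1)%4]) for i in range(4)]
BOX=rect(70,76,85)+rect(60,66,85)
for s in(1,-1):
    for c in(42,-42): BOX+=rect(4,12,100,s*83,c)
LID=rect(70,76,6)+rect(6,62,70)
def T(segs,v,z0):
    x,y,a=v;c,s=np.cos(a),np.sin(a);R=np.array([[c,-s,0],[s,c,0],[0,0,1]])
    return [np.array(g)@R.T+[x,y,z0] for g in segs]
def grads(P):
    G=[]
    for p in P:
        g=cv2.GaussianBlur(p['image'],(0,0),.8).astype(np.float32)
        gx=cv2.Sobel(g,-1,1,0);gy=cv2.Sobel(g,-1,0,1)
        i=np.abs(gx).sum(2)+np.abs(gy).sum(2)
        G.append((gx.sum(2),gy.sum(2)))
    return G
def score(v,segs,P,G,z0):
    J=0
    for p,(gx,gy) in zip(P,G):
        for g in T(segs,v,z0):
            t=np.linspace(.03,.97,40)[:,None];X=g[0]+(g[1]-g[0])*t
            u=proj(p,X);d=u[-1]-u[0];n=np.array([-d[1],d[0]])/np.hypot(*d)
            s=lambda a:map_coordinates(a,[u[:,1],u[:,0]],order=1)
            J+=np.minimum(np.abs(s(gx)*n[0]+s(gy)*n[1]),250).mean()*np.linalg.norm(g[1]-g[0])/100
    return -J
def fit(segs,v0,P,z0,rng=(8,8,.06)):
    G=grads(P);r=np.random.default_rng(0);best=None
    c=[(score(v,segs,P,G,z0),v) for v in [np.array(v0)+r.uniform(-1,1,3)*rng for _ in range(500)]]
    c.sort(key=lambda k:k[0])
    R=[minimize(score,v,(segs,P,G,z0),method='Nelder-Mead',options=dict(initial_simplex=[v,v+[2,0,0],v+[0,2,0],v+[0,0,.02]])) for _,v in c[:6]]
    return sorted([(q.fun,np.round(q.x,3)) for q in R],key=lambda k:k[0])
def over(p,segs,v,z0,f=6):
    im=cv2.resize(p['image'][:,:,::-1],None,fx=f,fy=f,interpolation=cv2.INTER_CUBIC)
    for g in T(segs,v,z0):
        u=np.round((proj(p,g)+.5)*f-.5).astype(int);cv2.line(im,tuple(map(int,u[0])),tuple(map(int,u[1])),(0,0,255),1)
    c=proj(p,[[v[0],v[1],z0+40]])[0]*f
    x,y=np.clip(c.astype(int),[200,150],[640*f-200,400*f-150]);w=200*1
    return im[y-300 if y>300 else 0:y+300,x-200-100:x+300]
E
python3 - <<'E'
from fit import *
P=[cam('top'),cam('scene')]
for nm,s,v,z in(('box',BOX,[530,-217,.22],0),('lid',LID,[576,180,.03],95)):
    for Q in(P,P[:1],P[1:]):
        print(nm,[(round(float(f),1),x) for f,x in fit(s,v,Q,z)[:2]])
    r=fit(s,v,P,z)[0][1]
    cv2.imwrite(f'pics/f_{nm}.png',np.hstack([cv2.resize(over(p,s,r,z),(400,400)) for p in P]))
E
```

```text
box [(-4710.2, array([ 5.28621e+02, -2.14265e+02,  2.36000e-01])), (-4710.2, array([ 5.28621e+02, -2.14265e+02,  2.36000e-01]))]
box [(-2181.4, array([ 5.32759e+02, -2.13230e+02,  2.35000e-01])), (-2155.4, array([ 5.33226e+02, -2.15053e+02,  2.33000e-01]))]
box [(-2708.9, array([ 5.29465e+02, -2.14669e+02,  2.37000e-01])), (-2708.9, array([ 5.29465e+02, -2.14669e+02,  2.37000e-01]))]
lid [(-2035.8, array([5.75888e+02, 1.82839e+02, 3.20000e-02])), (-2035.7, array([5.75918e+02, 1.82812e+02, 3.20000e-02]))]
lid [(-977.8, array([5.76711e+02, 1.78733e+02, 4.10000e-02])), (-977.8, array([5.76711e+02, 1.78733e+02, 4.10000e-02]))]
lid [(-1254.7, array([5.74174e+02, 1.82376e+02, 3.70000e-02])), (-1254.7, array([5.74174e+02, 1.82376e+02, 3.70000e-02]))]
```

```bash
python3 -c "
import cv2,numpy as np
a=cv2.imread('pics/f_box.png');b=cv2.imread('pics/f_lid.png');print(a.shape)
cv2.imwrite('pics/f2.png',cv2.resize(np.vstack([a,b]),(600,600)))"
```

```text
(400, 800, 3)
```

View pics/f2.png

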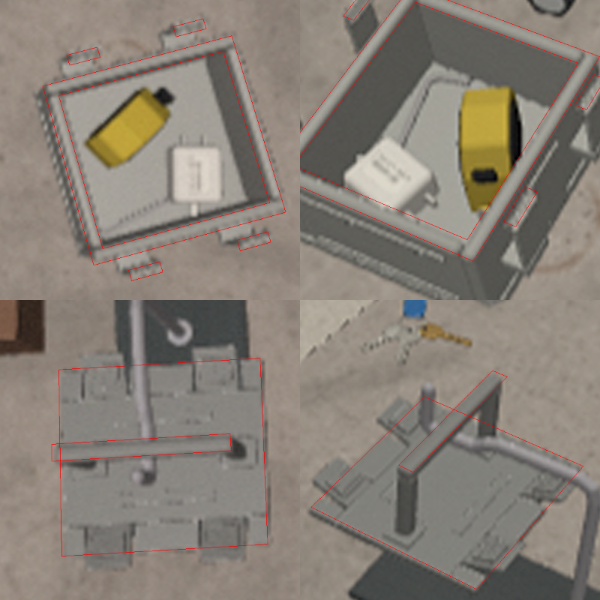

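The overlay fits well in the scene view and the top view agrees within 2–4 mm. The lid is at about (575.5, 181) with yaw 0.037, and the box at about (530, -215) with yaw 0.236. First move: turn to yaw 1.608.

Call:
step_arm([
  [[0,0,10.4,0,0,0,0.0854],[0,0,10.4,0,0,0,0.0854],[0,0,10.4,0,0,0,0.0854],[0,0,10.4,0,0,0,0.0854],[0,0,10.4,0,0,0,0.0854],[0,0,10.4,0,0,0,0.0854],[0,0,10.4,0,0,0,0.0854],[0,0,0,0,0,0,0.0854]],
], newtons=60)

```text
time: 2.9
eef_pos: [143.4, 531.0, 231.3]
eef_rot: [3.142, -0.0, 1.608]
force: [-0.6, -0.2, 0.1]
grip_width: 85.2
grasp_force: 0.0
```

Call:
step_arm([
  [[0,0,0,-0.04,0.042,0,0.0854],[0,0,0,-0.04,0.042,0,0.0854],[0,0,0,-0.04,0.042,0,0.0854],[0,0,0,-0.04,0.042,0,0.0854],[0,0,0,-0.04,0.042,0,0.0854],[0,0,0,-0.04,0.042,0,0.0854],[0,0,0,-0.04,0.042,0,0.0854],[0,0,0,-0.04,0.042,0,0.0854]],
])

```text
time: 3.9
eef_pos: [492.1, 221.9, 231.5]
eef_rot: [3.141, -0.0, 1.612]
force: [0.6, 1.3, 0.7]
grip_width: 85.6
grasp_force: 0.0
```

Call:
step_arm([
  [[0,0,0,-0.04,0.042,0,0.0854],[0,0,0,-0.036,0.041,0,0.0854],[0,0,0,0,0,0,0.0854],[0,0,0,0,0,0,0.0854]],
])

```text
time: 4.4
eef_pos: [576.1, 150.6, 231.0]
eef_rot: [-3.141, -0.0, 1.61]
force: [1.3, -0.7, 0.2]
grip_width: 85.3
grasp_force: 0.0
```

Run:
```python
from fit import *
P=[cam('top'),cam('scene')]
s=bot.read_state();print(s['eef_pos'],s['eef_rot'],s['force'])
e=s['eef_pos']
ims=[]
for p in P:
    u=proj(p,[[*e]])[0];print(u)
    im=cv2.resize(p['image'][:,:,::-1],None,fx=5,fy=5,interpolation=cv2.INTER_CUBIC)
    v=np.round(u*5+2).astype(int);cv2.circle(im,tuple(map(int,v)),4,(0,0,255),-1)
    for g in T(LID,[575.5,181,.037],95):
        w=np.round(proj(p,g)*5+2).astype(int);cv2.line(im,tuple(map(int,w[0])),tuple(map(int,w[1])),(0,0,255),1)
    ims.append(im[v[1]-250:v[1]+250,v[0]-200:v[0]+200])
cv2.imwrite('pics/g1.png',np.hstack(ims))
```

```text
[575.78415128 151.2765937  231.36426511] [-3.14130175e+00 -6.29142817e-05  1.60989043e+00] [0.38935126 0.25120193 0.11585494]
[228.533358   203.26272843]
[365.75221016 114.47630759]
```

View pics/g1.png

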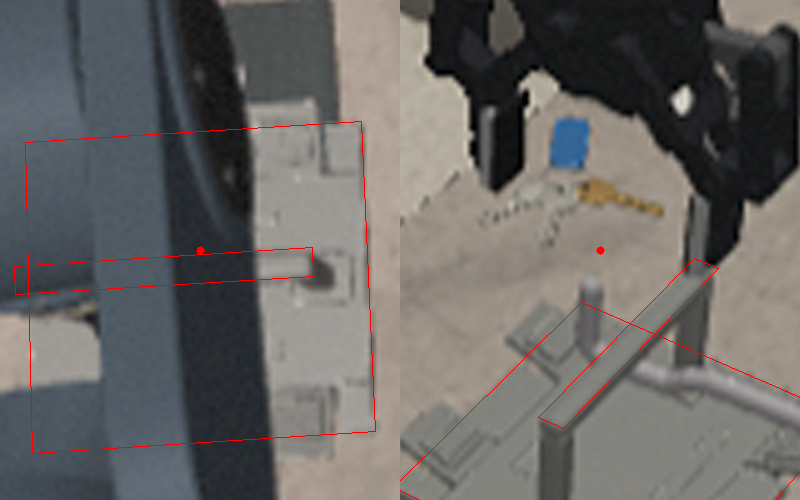

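The scene crop shows the fingers straddling the bar, which matches its outline at crop (630,345). The hook tip at (590,290) is clear. Going down and gripping.

Call:
step_arm([
  [[0,0,0,0,0,0.02,0.0854],[0,0,0,0,0,0.02,0.0854],[0,0,0,0,0,0.02,0.0854],[0,0,0,0,0,0.02,0.0854],[0,0,0,0,0,0.01,0.06],[0,0,0,0,0,0,0.03],[0,0,0,0,0,0,0.016]],
])

```text
time: 5.38
eef_pos: [576.8, 150.8, 142.2]
eef_rot: [3.14, -0.0, 1.608]
force: [0.4, 0.7, -0.0]
grip_width: 32.2
grasp_force: 0.0
```

Call:
step_arm([
  [[0,0,0,0,0,0,0.014],[0,0,0,0,0,0,0.012],[0,0,0,0,0,0,0.01],[0,0,0,0,0,0,0.005],[0,0,0,0,0,0,0.005]],
])

```text
time: 6.0
eef_pos: [576.8, 150.5, 141.7]
eef_rot: [3.141, -0.0, 1.607]
force: [0.9, -0.0, 5.0]
grip_width: 10.4
grasp_force: 59.1
```

Call:
step_arm([
  [[0,0,0,0,0,0,0.005],[0,0,0,0,0,-0.008,0.005],[0,0,0,0,0,-0.01,0.005],[0,0,0,0,0,-0.01,0.005],[0,0,0,0,0,-0.0105,0.005],[0,0,0,0,0,0,0.005]],
], newtons=90)

```text
time: 6.75
eef_pos: [576.9, 150.5, 180.9]
eef_rot: [3.14, -0.0, 1.607]
force: [0.4, -0.2, -3.9]
grip_width: 10.0
grasp_force: 87.9
```

Run:
```python
from fit import *
p=cam('scene')
cv2.imwrite('pics/l1.png',cv2.resize(p['image'][80:230,300:450,::-1],(600,600),interpolation=cv2.INTER_CUBIC))
s=bot.read_state();print(s['eef_pos'],s['eef_rot'],s['force'],s['moment'],s['grip_width'])
```

```text
[576.60295366 150.49239359 180.14240998] [ 3.14099104e+00 -7.75386672e-05  1.60723829e+00] [-0.54075621 -1.18206604 -3.4337497 ] [-0.05672829 -0.03993892  0.05141125] 10.098355568593005
```

View pics/l1.png

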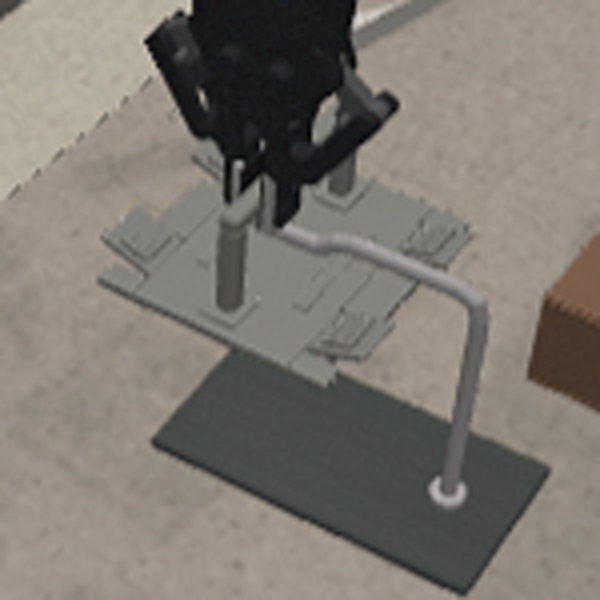

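The lid hangs free in the gripper, clear below the rod (crop (300,240)); the measured weight is about 3.5 N. Drawing it forward.

Call:
step_arm([
  [[0,0,0,0,-0.008,0,0.005],[0,0,0,0,-0.01,0,0.005],[0,0,0,0,-0.01,0,0.005],[0,0,0,0,-0.01,0,0.005],[0,0,0,0,-0.012,0,0.005]],
])

```text
time: 7.42
eef_pos: [525.8, 148.6, 179.8]
eef_rot: [3.142, 0.0, 1.607]
force: [0.2, -0.5, -3.7]
grip_width: 10.2
grasp_force: 87.9
```

Call:
step_arm([
  [[0,0,0,0,-0.015,0,0.005],[0,0,0,0,-0.015,0,0.005],[0,0,0,0,-0.02,0,0.005],[0,0,0,0,-0.02,0,0.005],[0,0,0,0,-0.02,0,0.005],[0,0,0,0,-0.01,0,0.005]],
])

```text
time: 8.18
eef_pos: [425.5, 145.0, 179.9]
eef_rot: [3.141, -0.0, 1.607]
force: [0.0, 0.0, -2.9]
grip_width: 10.0
grasp_force: 87.9
```

Call:
step_arm([
  [[0,0,-5.7,0,0,-0.02,0.005],[0,0,-5.7,0,0,-0.02,0.005],[0,0,0,-0.03,0,0,0.005],[0,0,0,-0.05,0.002,0,0.005],[0,0,0,-0.054,0.003,0,0.005],[0,0,0,-0.054,0.003,0,0.005],[0,0,0,-0.054,0.003,0,0.005],[0,0,0,-0.054,0.003,0,0.005]],
])

```text
time: 9.18
eef_pos: [509.6, -141.4, 220.0]
eef_rot: [3.141, 0.0, 1.806]
force: [0.9, 0.6, -3.8]
grip_width: 10.2
grasp_force: 88.1
```

Call:
step_arm([
  [[0,0,0,-0.05,0.003,0,0.005],[0,0,0,-0.04,0,0,0.005],[0,0,0,-0.018,0,0,0.005],[0,0,0,0,0,0,0.005],[0,0,0,0,0,0,0.005]],
])

```text
time: 9.8
eef_pos: [537.2, -242.8, 219.8]
eef_rot: [-3.141, -0.0, 1.807]
force: [-0.3, 0.2, -3.8]
grip_width: 10.0
grasp_force: 88.1
```

Run:
```python
from fit import *
P=[cam('top'),cam('scene')]
s=bot.read_state();e=s['eef_pos'];print(e,s['eef_rot'],s['force'])
z=e[2]+18.7-65
for Q in(P,P[1:],P[:1]): print([(round(float(f),1),x) for f,x in fit(LID,[e[0]-7,e[1]+29.6,.236],Q,z)[:2]], z)
v=[e[0]-7.1,e[1]+29.6,.236]
p=P[1]
f=5;im=[]
for p in P:
    a=cv2.resize(p['image'][:,:,::-1],None,fx=f,fy=f,interpolation=cv2.INTER_CUBIC)
    for S,w,zz,c in((LID,v,z,(0,0,255)),(BOX,[529.5,-214.7,.236],0,(0,255,0))):
        for g in T(S,w,zz):
            u=np.round(proj(p,g)*f+2).astype(int);cv2.line(a,tuple(map(int,u[0])),tuple(map(int,u[1])),c,1)
    c=np.round(proj(p,[[v[0],v[1],110]])[0]*f).astype(int)
    im.append(a[max(c[1]-300,0):c[1]+300,c[0]-200:c[0]+200])
cv2.imwrite('pics/b1.png',np.hstack(im))
```

```text
[ 537.33558191 -242.81609253  219.93781784] [ 3.14153408e+00 -1.71363902e-04  1.80717298e+00] [-0.31101961  0.76331472 -3.45432461]
[(-1885.2, array([ 5.29266e+02, -2.14627e+02,  2.24000e-01])), (-1885.2, array([ 5.29266e+02, -2.14627e+02,  2.24000e-01]))] 173.63781783963773
[(-1256.9, array([ 5.29615e+02, -2.16189e+02,  2.51000e-01])), (-1256.9, array([ 5.29615e+02, -2.16189e+02,  2.51000e-01]))] 173.63781783963773
[(-943.9, array([ 5.29559e+02, -2.03020e+02,  2.40000e-01])), (-911.4, array([ 5.31034e+02, -2.09049e+02,  2.39000e-01]))] 173.63781783963773
```

View pics/b1.png

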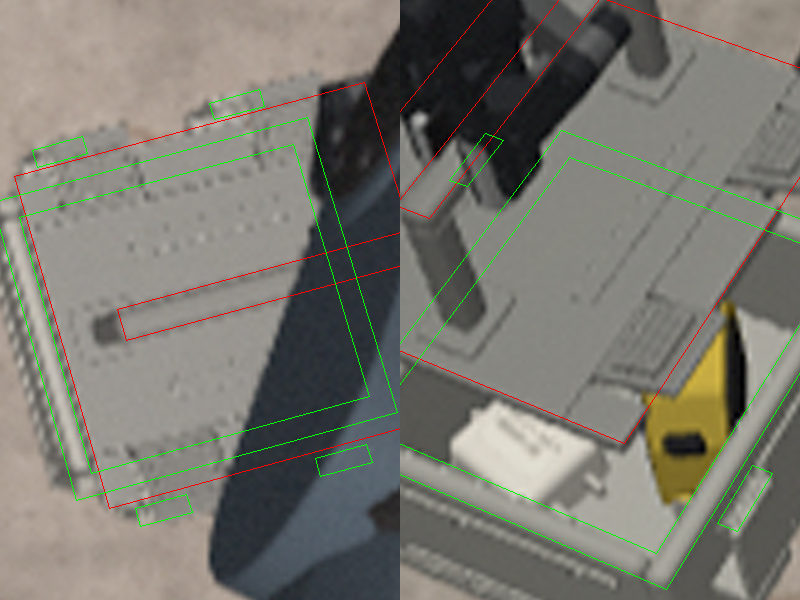

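The scene crop shows the lid outline (red) matching the lid edges and the box outline (green) matching the rim corner at (667,588). Going down to just above the rim, then comparing lid and box once more.

Call:
step_arm([
  [[0,0,0,0,0,0.02,0.005],[0,0,0,0,0,0.02,0.005],[0,0,0,0,0,0.016,0.005],[0,0,0,0,0,0.01,0.005],[0,0,0,0,0,0,0.005]],
])

```text
time: 10.52
eef_pos: [537.2, -243.6, 153.4]
eef_rot: [-3.141, -0.001, 1.806]
force: [-0.7, -0.1, -3.1]
grip_width: 9.9
grasp_force: 88.1
```

Run:
```python
from fit import *
P=[cam('scene'),cam('scene')]
s=bot.read_state();e=s['eef_pos'];print(e,s['eef_rot'],s['force'])
z=e[2]+18.7-65;print(z)
LID2=rect(70,76,6)
for S in (LID,LID2): print('lid',[(round(float(f),1),x) for f,x in fit(S,[e[0]-7,e[1]+29.6,.236],P[:1],z,(5,5,.03))[:2]])
B2=rect(70,76,85)
B2=[B2[0],B2[3]]  # -y and -x edges
for s in(1,-1):
    for c in(42,-42): B2+=rect(4,12,100,s*83,c)
print('box',[(round(float(f),1),x) for f,x in fit(B2,[529.5,-214.7,.236],P[:1],0,(5,5,.03))[:2]])
p=P[0];f=5
a=cv2.resize(p['image'][:,:,::-1],None,fx=f,fy=f,interpolation=cv2.INTER_CUBIC)
for S,w,zz,c in((LID,[e[0]-7.1,e[1]+29.6,.236],z,(0,0,255)),(BOX,[529.5,-214.7,.236],0,(0,255,0))):
    for g in T(S,w,zz):
        u=np.round(proj(p,g)*f+2).astype(int);cv2.line(a,tuple(map(int,u[0])),tuple(map(int,u[1])),c,1)
c=np.round(proj(p,[[530,-215,100]])[0]*f).astype(int)
cv2.imwrite('pics/b2.png',a[c[1]-300:c[1]+300,c[0]-400:c[0]+400])
```

```text
[ 537.66861542 -243.96578567  154.34695112] [3.14096678e+00 5.49504157e-04 1.80620911e+00] [-0.83019048 -0.48565781 -3.00121882]
108.04695112027665
lid [(-1223.2, array([ 5.30521e+02, -2.17519e+02,  2.39000e-01])), (-1223.2, array([ 5.30521e+02, -2.17519e+02,  2.39000e-01]))]
lid [(-894.4, array([ 5.30396e+02, -2.17610e+02,  2.39000e-01])), (-894.4, array([ 5.30396e+02, -2.17610e+02,  2.39000e-01]))]
box [(-814.5, array([ 5.30771e+02, -2.13263e+02,  2.08000e-01])), (-814.5, array([ 5.30771e+02, -2.13263e+02,  2.08000e-01]))]
```

View pics/b2.png

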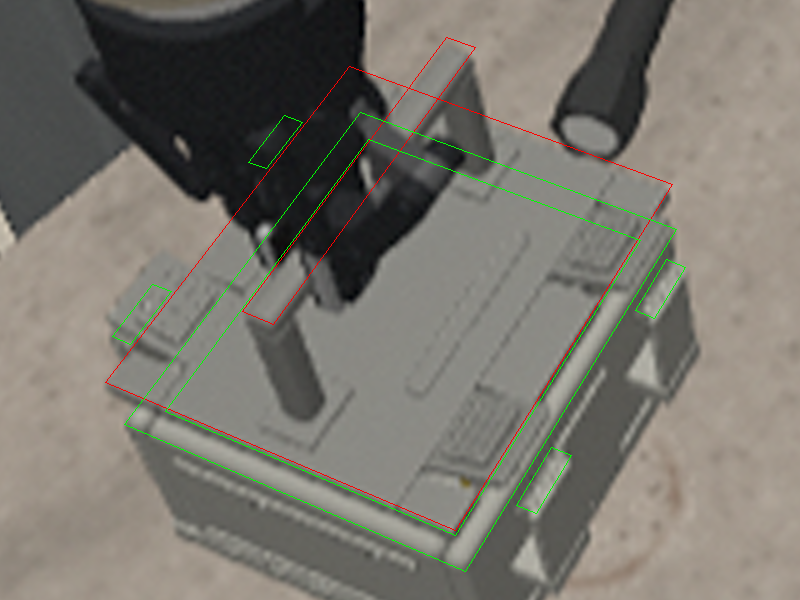

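The lid outline and the box outline both fit within about 1–2 mm by eye, but the lid's y fit disagrees. I'll check the per-edge pixel offsets.

```bash
cat > off.py <<'E'
from fit import *
def offs(p,segs,v,z0,names):
    g,=grads([p])
    for (nm,seg),G in zip(names,T(segs,v,z0)):
        t=np.linspace(.05,.95,60)[:,None];u=proj(p,G[0]+(G[1]-G[0])*t)
        d=u[-1]-u[0];n=np.array([-d[1],d[0]])/np.hypot(*d)
        o=np.arange(-4,4.01,.25)
        A=np.array([[abs(map_coordinates(g[0],[[q[1]],[q[0]]],order=1)[0]*n[0]+map_coordinates(g[1],[[q[1]],[q[0]]],order=1)[0]*n[1]) for q in u+k*n] for k in o])
        h=A.shape[1]//3
        mm=np.hypot(*(proj(p,[G[0]+[0,0,0]])[0]-proj(p,[G[1]])[0]))/np.linalg.norm(G[1]-G[0])
        print(nm,'peak off px by thirds',[float(o[A[:,i*h:(i+1)*h].mean(1).argmax()]) for i in range(3)],'n',np.round(n,2),'px/mm',round(mm,2))
E
python3 - <<'E'
from off import *
p=cam('scene');s=bot.read_state();e=s['eef_pos'];print(e)
N=[('-y',0),('+x',0),('+y',0),('-x',0)]
e=[537.3,-243.3,153.7]
print('lid');offs(p,rect(70,76,6),[e[0]-7.1,e[1]+29.6,.236],e[2]-46.3,N)
print('bar');offs(p,rect(6,62,70),[e[0]-7.1,e[1]+29.6,.236],e[2]-46.3,N)
print('box');offs(p,rect(70,76,85),[529.5,-214.7,.236],0,N)
print([(np.round(proj(p,[[530+a,-215+b,90]])[0]-proj(p,[[530,-215,90]])[0],2)) for a,b in((1,0),(0,1))],proj(p,[[530,-215,91]])-proj(p,[[530,-215,90]]))
E
```

```text
[ 537.71605663 -244.02930226  154.48406772]
lid
-y peak off px by thirds [2.75, 2.75, 2.75] n [-0.39  0.92] px/mm 0.54
+x peak off px by thirds [4.0, 1.5, 4.0] n [0.85 0.53] px/mm 0.54
+y peak off px by thirds [-1.25, 1.25, -1.5] n [ 0.34 -0.94] px/mm 0.49
-x peak off px by thirds [-4.0, 0.5, 4.0] n [-0.79 -0.61] px/mm 0.52
bar
-y peak off px by thirds [3.0, 0.5, 0.5] n [-0.38  0.93] px/mm 0.57
+x peak off px by thirds [-0.75, 2.5, -0.25] n [0.81 0.59] px/mm 0.55
+y peak off px by thirds [-2.5, -1.5, -1.25] n [ 0.34 -0.94] px/mm 0.52
-x peak off px by thirds [0.5, -1.0, -0.75] n [-0.8 -0.6] px/mm 0.55
box
-y peak off px by thirds [-4.0, -4.0, -4.0] n [-0.4   0.92] px/mm 0.53
+x peak off px by thirds [-0.5, -0.75, -0.75] n [0.85 0.52] px/mm 0.53
+y peak off px by thirds [0.25, -4.0, 0.25] n [ 0.35 -0.94] px/mm 0.48
-x peak off px by thirds [-4.0, -0.5, 0.0] n [-0.8 -0.6] px/mm 0.51
[array([0.39, 0.28]), array([ 0.4 , -0.37])] [[-0.09518326 -0.30165431]]
```

The scene view puts the lid about 2 mm toward -y and 1 mm toward +x of the box. Correcting, then lowering by feel.

Call:
step_arm([
  [[0,0,0,0.002,-0.001,0.005,0.005],[0,0,0,0,0,0.004,0.005],[0,0,0,0,0,0.003,0.005],[0,0,0,0,0,0.002,0.005],[0,0,0,0,0,0,0.005]],
])

```text
time: 11.3
eef_pos: [537.3, -244.2, 141.4]
eef_rot: [3.138, 0.005, 1.806]
force: [2.0, -9.4, 4.6]
grip_width: 10.0
grasp_force: 89.1
```

Run:
```python
from rig import bot
s=bot.read_state();print(s['eef_pos'],s['force'],s['moment'])
```

```text
[ 537.32818174 -244.15565689  141.4346315 ] [ 1.95650683 -9.41185582  4.61857857] [-1.42196508 -0.22688231  0.01216868]
```

The +y skirt touched the wall, so the lid must go toward -y. Backing up and shifting.

Call:
step_arm([
  [[0,0,0,0,0,-0.004,0.005],[0,0,0,-0.005,0,0,0.005],[0,0,0,0,0,0.002,0.005],[0,0,0,0,0,0.002,0.005],[0,0,0,0,0,0.002,0.005],[0,0,0,0,0,0,0.005]],
])

```text
time: 12.05
eef_pos: [538.2, -247.0, 138.4]
eef_rot: [3.139, 0.001, 1.806]
force: [4.0, 2.6, 4.3]
grip_width: 10.0
grasp_force: 89.2
```

Run:
```python
from rig import bot
s=bot.read_state();print(s['eef_pos'],s['eef_rot'],s['force'],s['moment'])
```

```text
[ 538.17048521 -246.97241989  138.42632196] [3.13919083e+00 1.16359194e-03 1.80626488e+00] [3.99915306 2.55368518 4.32213859] [ 0.27389305 -0.83271293 -0.01255827]
```

Call:
step_arm([
  [[0,0,0,0.0005,0.002,-0.001,0.005],[0,0,0,0,0,0,0.005],[0,0,0,0,0,0,0.005]],
])

```text
time: 12.42
eef_pos: [538.8, -246.3, 138.8]
eef_rot: [-3.141, 0.0, 1.806]
force: [-1.4, -3.3, 3.6]
grip_width: 9.8
grasp_force: 89.1
```

Run:
```python
from rig import bot
s=bot.read_state();print(s['eef_pos'],s['eef_rot'],s['force'],s['moment'])
```

```text
[ 538.80097467 -246.31809754  138.84538082] [-3.14138737e+00  3.55115893e-04  1.80621619e+00] [-1.44944475 -3.33007477  3.55025107] [-0.60586982  0.16847592  0.07336027]
```

Call:
step_arm([
  [[0,0,0,0,0,-0.006,0.005],[0,0,0,0,0,0,0.005]],
])

```text
time: 12.68
eef_pos: [538.7, -245.7, 144.6]
eef_rot: [-3.141, -0.001, 1.806]
force: [0.2, -0.3, -3.4]
grip_width: 9.7
grasp_force: 88.2
```

Call:
step_arm([
  [[0,0,0,-0.0005,-0.001,0.002,0.005],[0,0,0,0,0,0,0.005]],
])

```text
time: 12.92
eef_pos: [537.9, -246.6, 142.3]
eef_rot: [-3.141, -0.001, 1.806]
force: [0.3, -0.2, -4.0]
grip_width: 9.8
grasp_force: 88.1
```

Call:
step_arm([
  [[0,0,0,0,0,0.002,0.005],[0,0,0,0,0,0,0.005]],
])

```text
time: 13.18
eef_pos: [538.1, -246.8, 140.6]
eef_rot: [-3.142, -0.0, 1.806]
force: [0.7, 0.1, -3.3]
grip_width: 9.8
grasp_force: 88.1
```

Call:
step_arm([
  [[0,0,0,0,0,0.002,0.005],[0,0,0,0,0,0,0.005]],
])

```text
time: 13.42
eef_pos: [538.3, -246.8, 139.2]
eef_rot: [3.141, 0.0, 1.806]
force: [0.3, 1.6, 4.0]
grip_width: 9.8
grasp_force: 89.0
```

Run:
```python
from off import *
p=cam('scene');s=bot.read_state();print(s['eef_pos'],s['eef_rot'],s['force'],s['moment'])
q=cam('top')
f=5;a=cv2.resize(p['image'][:,:,::-1],None,fx=f,fy=f,interpolation=cv2.INTER_CUBIC)
c=np.round(proj(p,[[530,-215,90]])[0]*f).astype(int)
cv2.imwrite('pics/b3.png',a[c[1]-300:c[1]+300,c[0]-400:c[0]+400])
```

```text
[ 538.28877698 -246.84474173  139.22419304] [3.14101347e+00 3.66931734e-04 1.80611644e+00] [-0.07508134  2.20957936  3.6219912 ] [ 0.19569244 -0.12697493  0.00096453]
```

View pics/b3.png

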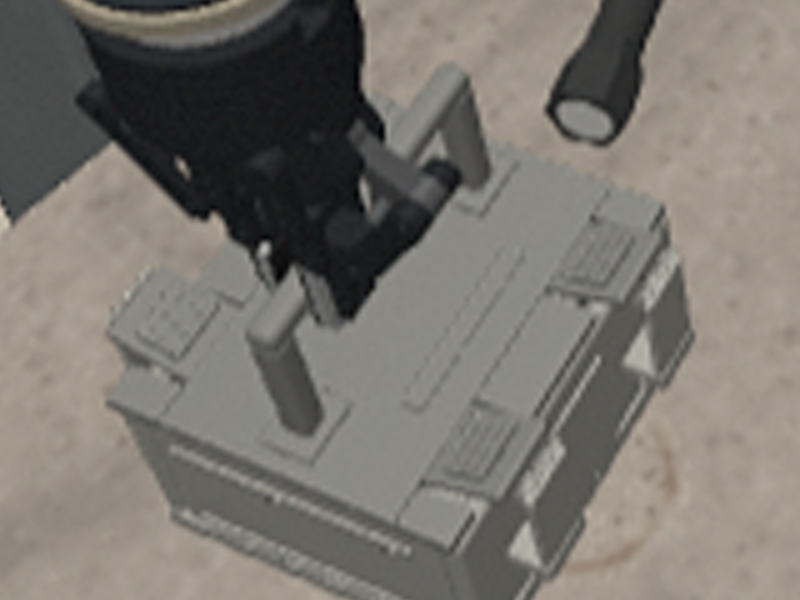

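The picture shows the lid sitting in the box with its edges flush all round and the tabs over the catches at (540,475) and (660,280). The contact height also fits an underside about 7 mm up on its rubber feet. Easing the side force, then releasing.

Call:
step_arm([
  [[0,0,0,0.0005,0,0.0005,0.005],[0,0,0,0,0,0,0.005],[0,0,0,0,0,0,0.02],[0,0,0,0,0,0,0.04],[0,0,0,0,0,0,0.06],[0,0,0,0,0,0,0.06],[0,0,0,0,0,0,0.06]],
])

```text
time: 14.4
eef_pos: [537.9, -246.3, 138.3]
eef_rot: [-3.141, -0.0, 1.806]
force: [0.2, 0.4, 0.2]
grip_width: 59.8
grasp_force: 0.0
```

Call:
step_arm([
  [[0,0,0,0,0,-0.02,0.07],[0,0,0,0,0,-0.03,0.07],[0,0,0,0,0,-0.03,0.07],[0,0,0,0,0,-0.02,0.07],[0,0,0,0,0,0,0.07]],
])

```text
time: 15.02
eef_pos: [538.4, -246.6, 239.5]
eef_rot: [3.14, 0.002, 1.806]
force: [0.0, -0.4, -0.2]
grip_width: 70.2
grasp_force: 0.0
```

Run:
```python
from off import *
P=[cam('scene'),cam('top')];s=bot.read_state();print(s['eef_pos'],s['force'])
for p in P:
  for t in('handle_mid','tab_1_pad','box_lid','storage_box'): print(t,[(np.round(r['xyz'],0).tolist(),round(r['conf'],2)) for r in bot.landmark_of(t,p)][:5])
for z in(87,89,91.5): print(z,[(round(float(f),1),x) for f,x in fit(LID,[531.5,-216.5,.236],P[:1],z,(5,5,.03))[:1]])
f=5;a=cv2.resize(P[0]['image'][:,:,::-1],None,fx=f,fy=f,interpolation=cv2.INTER_CUBIC)
for g in T(LID,[531.3,-217,.236],91.5):
    u=np.round(proj(P[0],g)*f+2).astype(int);cv2.line(a,tuple(map(int,u[0])),tuple(map(int,u[1])),(0,0,255),1)
c=np.round(proj(P[0],[[530,-215,90]])[0]*f).astype(int)
cv2.imwrite('pics/b4.png',a[c[1]-300:c[1]+300,c[0]-400:c[0]+400])
```

```text
[ 537.6374167  -246.13824543  237.44021514] [-0.65918361 -0.2355361  -0.46205586]
handle_mid [([534.0, -218.0, 160.0], 0.62), ([572.0, 179.0, -0.0], 0.44)]
tab_1_pad [([582.0, -163.0, 107.0], 0.48)]
box_lid [([530.0, -220.0, 93.0], 0.97)]
storage_box [([534.0, -219.0, 162.0], 0.3)]
handle_mid [([530.0, -216.0, 158.0], 0.87)]
tab_1_pad [([580.0, -163.0, 109.0], 0.76), ([533.0, -221.0, 92.0], 0.29)]
box_lid [([460.0, -191.0, 110.0], 0.61)]
storage_box []
87 [(-1310.4, array([ 5.27076e+02, -2.16255e+02,  2.33000e-01]))]
89 [(-1308.2, array([ 5.28320e+02, -2.16896e+02,  2.33000e-01]))]
91.5 [(-1304.6, array([ 5.29031e+02, -2.18108e+02,  2.52000e-01]))]
```

View pics/b4.png

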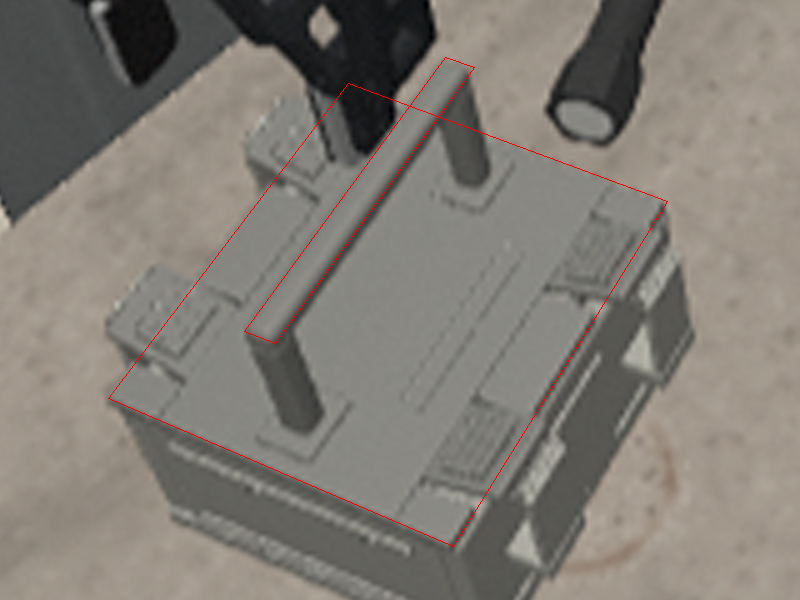

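The lid is seated: the model at z = 91.5 lies right on its outline and bar. The network's tab pad at (582,-163,107) agrees with tab 1. Closing the fingers and moving over tab 1.

Call:
step_arm([
  [[0,0,0,0.0365,0.0315,0,0.03],[0,0,0,0.036,0.0315,0,0],[0,0,0,0,0,0.03,0],[0,0,0,0,0,0.04,0],[0,0,0,0,0,0.04,0],[0,0,0,0,0,0.01,0],[0,0,0,0,0,0,0]],
], newtons=40)

```text
time: 16.4
eef_pos: [582.5, -161.2, 118.7]
eef_rot: [-3.142, 0.0, 1.806]
force: [-0.1, -0.2, 0.1]
grip_width: -0.1
grasp_force: 0.0
```

Call:
step_arm([
  [[0,0,0,0,0,0.004,0],[0,0,0,0,0,0.004,0],[0,0,0,0,0,0.002,0],[0,0,0,0,0,0,0]],
])

```text
time: 16.9
eef_pos: [582.3, -161.1, 108.4]
eef_rot: [3.141, 0.0, 1.806]
force: [-0.4, -1.3, 0.1]
grip_width: 0.4
grasp_force: 0.1
```

Call:
step_arm([
  [[0,0,0,0,0,0.002,0],[0,0,0,0,0,0.002,0],[0,0,0,0,0,0,0]],
])

```text
time: 17.27
eef_pos: [582.6, -161.2, 104.5]
eef_rot: [3.141, 0.0, 1.806]
force: [-0.1, -0.6, 4.9]
grip_width: 0.3
grasp_force: 1.8
```

Call:
step_arm([
  [[0,0,0,0,0,0.002,0],[0,0,0,0,0,0.002,0],[0,0,0,0,0,0,0]],
])

```text
time: 17.65
eef_pos: [583.0, -161.2, 100.8]
eef_rot: [3.14, 0.001, 1.806]
force: [1.4, 0.6, 4.5]
grip_width: 0.1
grasp_force: 2.0
```

Call:
step_arm([
  [[0,0,0,0,0,0.002,0],[0,0,0,0,0,0,0]],
])

```text
time: 17.9
eef_pos: [582.9, -161.2, 98.6]
eef_rot: [3.14, 0.001, 1.806]
force: [3.6, 0.4, 7.0]
grip_width: 0.1
grasp_force: 3.3
```

Call:
step_arm([
  [[0,0,0,0,0,0.002,0],[0,0,0,0,0,0,0]],
])

```text
time: 18.15
eef_pos: [583.0, -161.2, 96.9]
eef_rot: [3.14, 0.001, 1.806]
force: [3.8, 1.9, 8.6]
grip_width: 0.1
grasp_force: 4.4
```

Call:
step_arm([
  [[0,0,0,0,0,0.002,0],[0,0,0,0,0,0,0]],
])

```text
time: 18.4
eef_pos: [583.2, -161.2, 95.2]
eef_rot: [3.14, 0.001, 1.806]
force: [1.2, 2.0, 12.4]
grip_width: 0.2
grasp_force: 5.8
```

Call:
step_arm([
  [[0,0,0,0,0,0.001,0],[0,0,0,0,0,0,0]],
])

```text
time: 18.65
eef_pos: [583.2, -161.2, 94.4]
eef_rot: [3.139, 0.001, 1.806]
force: [1.7, 2.2, 12.0]
grip_width: -0.2
grasp_force: 6.5
```

Call:
step_arm([
  [[0,0,0,0,0,0.001,0],[0,0,0,0,0,0,0]],
])

```text
time: 18.9
eef_pos: [583.2, -161.2, 93.6]
eef_rot: [3.139, 0.001, 1.806]
force: [0.8, 2.5, 15.2]
grip_width: 0.2
grasp_force: 7.3
```

Call:
step_arm([
  [[0,0,0,0,0,0.001,0],[0,0,0,0,0,0,0]],
])

```text
time: 19.15
eef_pos: [583.3, -161.2, 93.2]
eef_rot: [3.139, 0.001, 1.806]
force: [-2.5, 3.7, 21.0]
grip_width: -0.2
grasp_force: 10.4
```

Call:
step_arm([
  [[0,0,0,0,0,0.001,0],[0,0,0,0,0,0,0]],
])

```text
time: 19.4
eef_pos: [583.4, -161.2, 93.1]
eef_rot: [3.139, 0.001, 1.806]
force: [-5.5, 4.9, 29.5]
grip_width: -0.2
grasp_force: 14.5
```

Call:
step_arm([
  [[0,0,0,0,0,-0.004,0],[0,0,0,0,0,0,0]],
])

```text
time: 19.65
eef_pos: [583.2, -161.2, 95.6]
eef_rot: [3.139, 0.001, 1.806]
force: [2.5, 2.2, 10.7]
grip_width: 0.1
grasp_force: 5.5
```

Call:
step_arm([
  [[0,0,0,0,0,-0.003,0],[0,0,0,0,0,0,0]],
])

```text
time: 19.9
eef_pos: [582.9, -161.2, 98.0]
eef_rot: [3.14, 0.001, 1.806]
force: [2.3, 1.0, 7.1]
grip_width: 0.2
grasp_force: 3.7
```

Call:
step_arm([
  [[0,0,0,0,0,-0.003,0],[0,0,0,0,0,0,0]],
])

```text
time: 20.15
eef_pos: [582.5, -161.2, 100.5]
eef_rot: [3.141, 0.0, 1.806]
force: [2.3, -0.6, 3.7]
grip_width: 0.1
grasp_force: 1.8
```

Call:
step_arm([
  [[0,0,0,0,0,-0.002,0],[0,0,0,0,0,0,0],[0,0,0,0,0,0,0]],
])

```text
time: 20.52
eef_pos: [581.9, -161.1, 101.9]
eef_rot: [-3.141, -0.0, 1.806]
force: [0.1, -0.3, 1.2]
grip_width: 0.5
grasp_force: 0.7
```

Call:
step_arm([
  [[0,0,0,0,0,-0.002,0],[0,0,0,0,0,0,0],[0,0,0,0,0,0,0]],
])

```text
time: 20.9
eef_pos: [582.1, -161.1, 104.2]
eef_rot: [-3.141, -0.0, 1.806]
force: [0.1, -0.4, 1.3]
grip_width: 0.1
grasp_force: 0.0
```

Run:
```python
from h import *
P=[cam('scene'),cam('top')]
for p in P: print([(np.round(r['xyz'],0).tolist(),round(r['conf'],2)) for r in bot.landmark_of('tab_1_pad',p)][:6])
p=P[0];f=10
a=cv2.resize(p['image'][:,:,::-1],None,fx=f,fy=f,interpolation=cv2.INTER_CUBIC)
c=np.round(proj(p,[[582,-190,95]])[0]*f).astype(int)
cv2.imwrite('pics/t1.png',a[c[1]-300:c[1]+300,c[0]-400:c[0]+400])
```

```text
[([585.0, -163.0, 106.0], 0.53), ([534.0, -216.0, 162.0], 0.42)]
[]
```

Tab 1 now gives no force at 104 mm, where it pushed back with 5 N before, so it has clicked. Now tab 2.

Call:
step_arm([
  [[0,0,0,0,0,-0.015,0],[0,0,0,-0.042,0,0,0],[0,0,0,-0.042,0,0,0],[0,0,0,0,0,0.013,0],[0,0,0,0,0,0.002,0],[0,0,0,0,0,0,0],[0,0,0,0,0,0,0]],
])

```text
time: 21.98
eef_pos: [601.8, -242.2, 104.8]
eef_rot: [-3.141, -0.0, 1.807]
force: [-2.3, -1.6, 2.6]
grip_width: 0.0
grasp_force: 1.7
```

Call:
step_arm([
  [[0,0,0,0,0,0.002,0],[0,0,0,0,0,0.002,0],[0,0,0,0,0,0.002,0],[0,0,0,0,0,0.001,0],[0,0,0,0,0,0.001,0],[0,0,0,0,0,0,0]],
])

```text
time: 22.72
eef_pos: [602.8, -242.2, 97.1]
eef_rot: [3.139, 0.0, 1.806]
force: [0.9, 3.2, 7.8]
grip_width: -0.3
grasp_force: 4.1
```

Call:
step_arm([
  [[0,0,0,0,0,0.001,0],[0,0,0,0,0,0.001,0],[0,0,0,0,0,0.001,0],[0,0,0,0,0,0,0]],
])

```text
time: 23.22
eef_pos: [602.9, -242.3, 94.6]
eef_rot: [3.139, 0.001, 1.806]
force: [-0.1, 3.2, 12.8]
grip_width: 0.2
grasp_force: 6.3
```

Call:
step_arm([
  [[0,0,0,0,0,0.001,0],[0,0,0,0,0,0.001,0],[0,0,0,0,0,0,0]],
])

```text
time: 23.6
eef_pos: [603.0, -242.3, 93.3]
eef_rot: [3.139, 0.001, 1.806]
force: [-2.6, 4.6, 18.4]
grip_width: 0.1
grasp_force: 8.8
```

Call:
step_arm([
  [[0,0,0,0,0,0.001,0],[0,0,0,0,0,0.001,0],[0,0,0,0,0,0,0]],
])

```text
time: 23.98
eef_pos: [603.1, -242.3, 93.0]
eef_rot: [3.139, 0.001, 1.807]
force: [-8.6, 7.3, 33.1]
grip_width: 0.2
grasp_force: 16.2
```

Call:
step_arm([
  [[0,0,0,0,0,-0.006,0],[0,0,0,0,0,-0.004,0],[0,0,0,0,0,-0.003,0],[0,0,0,0,0,0,0],[0,0,0,0,0,0,0]],
])

```text
time: 24.6
eef_pos: [601.8, -242.7, 101.9]
eef_rot: [-3.141, -0.0, 1.806]
force: [0.7, 0.3, 1.5]
grip_width: 0.4
grasp_force: 0.8
```

Tab 2 behaves the same as tab 1. Crossing over the handle to tab 3.

Call:
step_arm([
  [[0,0,0,0,0,-0.045,0],[0,0,0,0,0,-0.05,0],[0,0,0,0,-0.042,0,0],[0,0,0,0,-0.042,0,0],[0,0,0,0,-0.042,0,0],[0,0,0,0,0,0,0],[0,0,0,0,0,0.045,0],[0,0,0,0,0,0.035,0]],
])

```text
time: 25.6
eef_pos: [479.6, -272.0, 115.8]
eef_rot: [-3.141, -0.0, 1.806]
force: [0.7, -0.3, 1.1]
grip_width: -0.1
grasp_force: 0.0
```

Call:
step_arm([
  [[0,0,0,0,0,0.006,0],[0,0,0,0,0,0.004,0],[0,0,0,0,0,0.002,0],[0,0,0,0,0,0,0],[0,0,0,0,0,0,0]],
])

```text
time: 26.22
eef_pos: [479.9, -272.5, 106.2]
eef_rot: [3.14, 0.001, 1.806]
force: [0.1, 1.3, 4.2]
grip_width: -0.5
grasp_force: 2.0
```

Call:
step_arm([
  [[0,0,0,0,0,0.002,0],[0,0,0,0,0,0.002,0],[0,0,0,0,0,0.002,0],[0,0,0,0,0,0.002,0],[0,0,0,0,0,0.001,0],[0,0,0,0,0,0,0]],
])

```text
time: 26.98
eef_pos: [479.1, -272.7, 96.9]
eef_rot: [-3.141, 0.001, 1.806]
force: [-4.1, -0.4, 9.1]
grip_width: 0.0
grasp_force: 4.5
```

Call:
step_arm([
  [[0,0,0,0,0,0.001,0],[0,0,0,0,0,0.001,0],[0,0,0,0,0,0.001,0],[0,0,0,0,0,0.001,0],[0,0,0,0,0,0,0]],
])

```text
time: 27.6
eef_pos: [479.1, -272.7, 93.3]
eef_rot: [-3.141, 0.001, 1.806]
force: [-6.6, -0.2, 13.9]
grip_width: -0.3
grasp_force: 7.7
```

Call:
step_arm([
  [[0,0,0,0,0,0.001,0],[0,0,0,0,0,0.001,0],[0,0,0,0,0,0,0]],
])

```text
time: 27.98
eef_pos: [479.3, -272.8, 92.8]
eef_rot: [-3.142, 0.001, 1.806]
force: [-13.0, 3.1, 33.1]
grip_width: 0.1
grasp_force: 17.0
```

Call:
step_arm([
  [[0,0,0,0,0,-0.005,0],[0,0,0,0,0,-0.004,0],[0,0,0,0,0,-0.003,0],[0,0,0,0,0,0,0],[0,0,0,0,0,0,0]],
])

```text
time: 28.6
eef_pos: [479.3, -272.1, 102.0]
eef_rot: [-3.141, -0.0, 1.806]
force: [-0.2, -0.4, 0.7]
grip_width: -0.0
grasp_force: 0.5
```

Call:
step_arm([
  [[0,0,0,0,0,-0.015,0],[0,0,0,0.042,0,0,0],[0,0,0,0.042,0,0,0],[0,0,0,0,0,0.012,0],[0,0,0,0,0,0,0],[0,0,0,0,0,0,0]],
])

```text
time: 29.35
eef_pos: [460.2, -191.2, 105.7]
eef_rot: [3.141, 0.0, 1.805]
force: [0.4, 2.8, 3.7]
grip_width: -0.1
grasp_force: 1.9
```

Call:
step_arm([
  [[0,0,0,0,0,0.002,0],[0,0,0,0,0,0.002,0],[0,0,0,0,0,0.002,0],[0,0,0,0,0,0.002,0],[0,0,0,0,0,0,0]],
])

```text
time: 29.98
eef_pos: [459.5, -191.3, 97.7]
eef_rot: [-3.141, 0.0, 1.806]
force: [-0.3, 1.1, 6.2]
grip_width: -0.0
grasp_force: 2.9
```

Call:
step_arm([
  [[0,0,0,0,0,0.001,0],[0,0,0,0,0,0.001,0],[0,0,0,0,0,0.001,0],[0,0,0,0,0,0.001,0],[0,0,0,0,0,0.001,0],[0,0,0,0,0,0,0]],
])

```text
time: 30.72
eef_pos: [459.5, -191.3, 93.1]
eef_rot: [-3.141, 0.0, 1.806]
force: [-8.0, 1.4, 15.8]
grip_width: 0.4
grasp_force: 8.6
```

Call:
step_arm([
  [[0,0,0,0,0,0.001,0],[0,0,0,0,0,0.001,0],[0,0,0,0,0,0,0]],
])

```text
time: 31.1
eef_pos: [459.7, -191.4, 92.7]
eef_rot: [-3.141, 0.001, 1.806]
force: [-15.3, 4.9, 39.6]
grip_width: 0.2
grasp_force: 20.6
```

Call:
step_arm([
  [[0,0,0,0,0,-0.006,0],[0,0,0,0,0,-0.004,0],[0,0,0,0,0,-0.004,0],[0,0,0,0,0,0,0],[0,0,0,0,0,0,0]],
])

```text
time: 31.72
eef_pos: [459.7, -190.6, 104.0]
eef_rot: [-3.141, -0.0, 1.806]
force: [-0.2, 0.2, -0.2]
grip_width: -0.1
grasp_force: 0.0
```

Call:
step_arm([
  [[0,0,0,0,0,-0.015,0],[0,0,0,-0.042,0,0,0],[0,0,0,-0.042,0,0,0],[0,0,0,0,0,0.013,0],[0,0,0,0,0,0.002,0],[0,0,0,0,0,0,0],[0,0,0,0,0,0,0]],
])

```text
time: 32.6
eef_pos: [479.5, -271.7, 104.7]
eef_rot: [3.141, 0.0, 1.807]
force: [0.1, -0.5, 0.1]
grip_width: 0.1
grasp_force: 0.0
```

Call:
step_arm([
  [[0,0,0,0,0,-0.045,0],[0,0,0,0,0,-0.045,0],[0,0,0,0,0.042,0,0],[0,0,0,0,0.042,0,0],[0,0,0,0,0.042,0,0],[0,0,0,0,0,0,0],[0,0,0,0,0,0.045,0],[0,0,0,0,0,0.035,0]],
])

```text
time: 33.6
eef_pos: [601.0, -242.6, 113.2]
eef_rot: [-3.141, -0.0, 1.806]
force: [0.2, -0.4, -0.2]
grip_width: -0.2
grasp_force: 0.0
```

Call:
step_arm([
  [[0,0,0,0,0,0.008,0],[0,0,0,0,0,0.002,0],[0,0,0,0,0,0,0],[0,0,0,0,0,0,0]],
])

```text
time: 34.1
eef_pos: [602.3, -243.1, 105.5]
eef_rot: [3.14, 0.001, 1.806]
force: [-0.4, 0.4, -0.1]
grip_width: 0.1
grasp_force: 0.0
```

Call:
step_arm([
  [[0,0,0,0,0,-0.015,0],[0,0,0,0.042,0,0,0],[0,0,0,0.042,0,0,0],[0,0,0,0,0,0.013,0],[0,0,0,0,0,0.002,0],[0,0,0,0,0,0,0],[0,0,0,0,0,0,0]],
])

```text
time: 34.98
eef_pos: [582.5, -161.9, 104.6]
eef_rot: [3.141, 0.0, 1.805]
force: [-0.4, -0.1, 0.7]
grip_width: 0.2
grasp_force: 0.0
```

All four probes find nothing at 104 to 105 mm, where the raised tabs pushed back before, so every tab has stayed down. Retreating and handing in.

Call:
step_arm([
  [[0,0,0,0,0,-0.04,0],[0,0,0,0,0,-0.05,0],[0,0,0,0,0,-0.05,0],[0,0,0,0,0,0,0],[0,0,0,0,0,0,0]],
])

```text
time: 35.6
eef_pos: [582.0, -161.3, 243.8]
eef_rot: [-3.141, -0.0, 1.806]
force: [-0.6, 0.1, -0.3]
grip_width: 0.3
grasp_force: 0.0
```

Run:
```python
from h import *
for n in('scene','top'):
    p=cam(n)
    for t in('handle_mid','tab_1_pad','torch_by','tape_roll'): print(t,[(np.round(r['xyz'],0).tolist(),round(r['conf'],2)) for r in bot.landmark_of(t,p)][:4])
print(bot.close_job())
```

```text
handle_mid [([534.0, -217.0, 162.0], 0.61)]
tab_1_pad [([582.0, -161.0, 102.0], 0.56)]
torch_by [([455.0, -23.0, -2.0], 0.77)]
tape_roll [([764.0, 13.0, -0.0], 0.56)]
handle_mid [([532.0, -216.0, 157.0], 0.88), ([458.0, -24.0, 3.0], 0.46)]
tab_1_pad []
torch_by [([461.0, -24.0, -1.0], 0.66)]
tape_roll [([764.0, 12.0, -4.0], 0.6)]
the job is handed in; nothing more can be done
None
```

I took the lid off the hook without wrenching the stand, seated it on the box and pressed all four tabs, each checked by feel to have stayed down; the torch and tape were not moved, and the job was handed in at about 36 s, with no verdict returned.

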